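# Screw a hold-down clamp home on a heat sink

## Robot

A 6-joint arm with a two-finger parallel gripper is mounted at the origin on a cart in front of the work surface, level with it; the furniture and walls round the work are solid. World frame = base frame: x ahead of the robot, y to its left, z up, the work surface at z = 0. Lengths are in m, angles in degrees, forces in N, time in s.
With the tool pointing down it reaches from about 0.25 to 0.725 m from the base axis. Payload 9.7 kg.
Tool frame: the origin (TCP) lies on the centre line of the jaws, within the pads' length; the fingertips stand 19 mm ahead of it and the grasp point (between the pads) is the TCP (bot.tcp_to_tips is the z of the fingertips in the tool frame, in m); z points along the fingers, y is the line along which they close (so a half turn about z gives the same grasp; the last joint's range is limited). The gripper opens to 85 mm and grips with 20 to 120 N. Pads are 22 mm wide; open, the fingers measure 114 mm over their backs; the gripper's body (76 mm by 85 mm) begins 54 mm behind the grasp point. The pads swing forward as they close: fully open they stand 13 mm farther back than shut.
Start: joints at [-75.172, 4.979, 10.078, 95.1, 0, 90], TCP at [0.141, -0.532, 0.25] pointing down, gripper open.
Joint ranges: [-179.16, 179.16], [-48.56, 103.87], [-65.8, 70.77], [-126.05, 130.52], [-82.76, 87.17], [-180, 180]. Speed limits (degrees/s): [127.2, 127.2, 147.25, 180, 180, 180].

## Interface

Orientations are given as [roll, pitch, yaw] about the fixed x, y, z axes, in that order (R = Rz(yaw) Ry(pitch) Rx(roll)).
In Python, from workcell import bot gives the robot as it stands. The module is installed in compiled form; this text tells all that it offers.
- The arm moves only by the tool play_rows, never from a script. Its argument "increments" is a list of rows, each an object with "slide": the shift along the tool's x, y, z in mm, a list of three; "angular": the turn, a rotation vector about the tool's x, y, z in degrees, a list of three; "claw": the opening, from -1 (shut) to 1 (fully open). In form: [{"slide": [x, y, z], "angular": [rx, ry, rz], "claw": claw}, ...]. A call has 1 to 8 rows; each row shifts and turns the commanded pose from where the row before left it, along the tool's axes as they then stand; what a row does not reach is not made up. A row lasts 1/10 s, in which the tool goes at most 50 mm and 8.59 degrees, less where a joint would pass 70% of its speed; a pose out of reach is approached as far as the arm can. A call is refused whole if a number of a shift passes 50 or a number of a turn 8.59, either way. A call with a gripper value outside its range is refused whole. The fingers move at their own pace and stop on an object; "squeeze" is the grip in N (left out, the last holds). Time passes only in rows, so rows that do not move let the fingers close. It gives the time, the measured TCP pose, the force, the opening and the grip force at its end, in the units of the state.
- bot.get_obs(): the state, without advancing time (a new reading comes with each control period).
- bot.camera(name): name is "side" or "top"; returns the picture (480x640x3 uint8, red, green, blue); there is no depth.
- bot.camera_info(name): a dict with "fovy" (degrees; the focal length in pixels is half the picture's height over the tangent of half this angle, whatever the lens; pixels are square), "cx", "cy" (the principal point, pixels), "R" (3x3) and "t" (3): a world point X has camera coordinates R X + t. Camera axes: x right, y down, z forward; pixel columns grow to the right and rows downward; lengths in m; the calibration is good to about 2 mm. A picture is of the moment at which its call begins. camera_info takes no time and is no camera call.
- bot.job_done(): hands the job in; it is judged then, once.
The state is a dict: "time": time; "q": joint angles; "qd": joint speeds; "joint_efforts": joint torques, N m; "ee_pos": TCP position; "tcp_rot": TCP orientation; "wrist_force": force on the tool from outside, world axes, zero at the start; "torque": the same for the moment, N m; "opening": finger opening in m; "grasp_force": force on a finger pad.
Only numpy, scipy, OpenCV 4.12 (cv2) and the standard library are available. Lean on these libraries where they do the work, as an engineer would, in place of code of your own. Each camera call takes 0.05 s, during which the arm holds its last target. There are 200 camera calls.

## Task

Clamp the finned heat sink down: take the tee handle of the clamp that stands over it and turn it clockwise, going down with it as it screws in, until it comes to its stop and the pad presses on the heat sink, then let go. Leave the matching clamp over the plain block as it is.

Things in the scene. Friction and masses are not known exactly. Their poses are not given: they have to be found in the camera images.
- work_bar (a point): Centre of the tee handle's grip bar on the clamp over the finned heat sink, on the screw's vertical axis. Bar of dark steel, 50 mm long (point x axis), 12 thick, 16 tall, z up; an 18 mm hub joins its underside to the stem. 128 mm above the bench with the screw fully up; sinks 8 mm per radian of clockwise turn (10.8 mm in all). About 0.2 N m of friction; stays where left.
- work_clamp: That clamp's C-frame, fixed to the bench: base plate 110 x 72 x 10 mm, column behind the screw (+x side of its frame), overhead arm whose top is 84 mm above the bench; the space round the bar is free above that. Origin on the bench under the screw's axis.
- work_handle (a joint): Turn of that tee handle, rad: 0 fully up, grows clockwise seen from above, firm stop at 1.35 (fully down). The pad is sprung by a few mm: it meets the heat sink at about 1.0 and presses it with about 5 N at the stop. It starts somewhere from 0 to 0.25, so one grasp is enough.
- work_pad: Sprung round pressure pad, 22 mm across, at the lower end of that clamp's screw; it does not turn. Its underside is 40 mm above the bench when the screw is fully up.
- heat_sink: Black finned heat sink, 30 x 40 x 22 mm, lying loose on the base plate under the pad, its top 32 mm above the bench. Origin at the centre of its underside. It need not be touched.
- other_bar (a point): Centre of the grip bar of the matching clamp's tee handle, over the plain silver aluminium block (30 x 45 x 20 mm). To be left alone. The two clamps look the same and may stand either way round.
- other_handle (a joint): Turn of the matching clamp's handle, rad, same meaning; starts from 0 to 0.25.
Mind the look-alikes: they are no part of the job. What is shaped like the heat_sink but orange, red or yellow is not meant.

How it is judged:
By the outcome, as a careful person would: the job done as asked, in the order asked, and still so for the second after the job is handed in, with the robot touching nothing.
It also fails if it takes over 29 s, if anything falls off the work surface, if the arm or the gripper's body presses on something with over 40 N, if the wrist force passes 120 N, or if a joint passes its speed limit or range.

## Working session

There is one attempt and no reset: what is moved stays moved. The work goes in short steps, Python scripts to look and compute and a tool call to move; the robot and the scene stay as the last step left them, time stands still between calls to the robot, and variables do not carry over. Pictures are saved under pics/ and viewed, at most 10 in all, crops included, and the job is handed in when it is done.

Besides the shell and the picture viewer there is one more tool, called after "Emit:" as name(argument=value, ...), one argument or row to a line, values as JSON. play_rows: Moves the arm, as the interface text tells. Its arguments: {"type":"object","properties":{"increments":{"type":"array"},"squeeze":{"type":"number"}},"required":["increments"]}

```bash
mkdir -p pics; python3 - <<'E'
from workcell import bot
import cv2
for n in("top","side"):
    cv2.imwrite(f"pics/{n}0.png",bot.camera(n)[:,:,::-1]); i=bot.camera_info(n); print(n,i)
o=bot.get_obs();print(o["time"],o["ee_pos"],o["tcp_rot"],o["opening"])
E
```

```text
top {'fovy': 52.60132683508021, 'cx': 317.9904720481199, 'cy': 233.06471794201815, 'R': array([[-0.01764732, -0.99952066,  0.02543649],
       [-0.99807654,  0.01609829, -0.05986698],
       [ 0.0594288 , -0.02644405, -0.99788222]]), 't': array([0.16652176, 0.56540261, 0.92192476])}
side {'fovy': 46.36605539009166, 'cx': 327.797242133907, 'cy': 239.94464215150214, 'R': array([[-0.87162679, -0.48984487, -0.01785327],
       [-0.18242339,  0.35797865, -0.91573631],
       [ 0.45495982, -0.79492345, -0.40138294]]), 't': array([0.59196083, 0.13734905, 0.77997459])}
0.1 [ 0.14069976 -0.53149571  0.24963572] [-1.79928285e+02  1.93229456e-03  1.48281270e+01] 0.08543360353156165
```

View pics/top0.png

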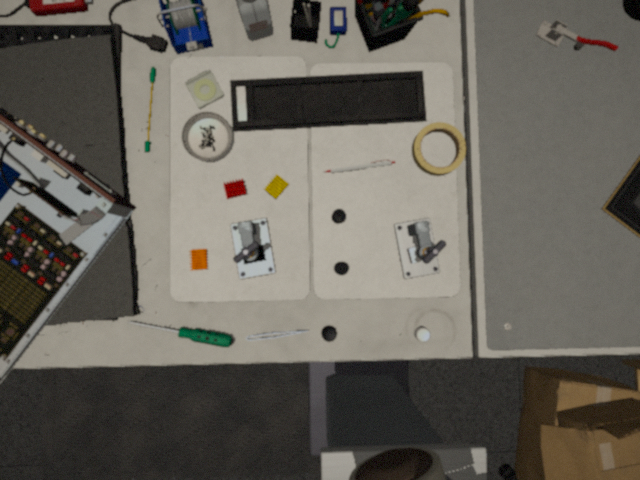

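View pics/side0.png

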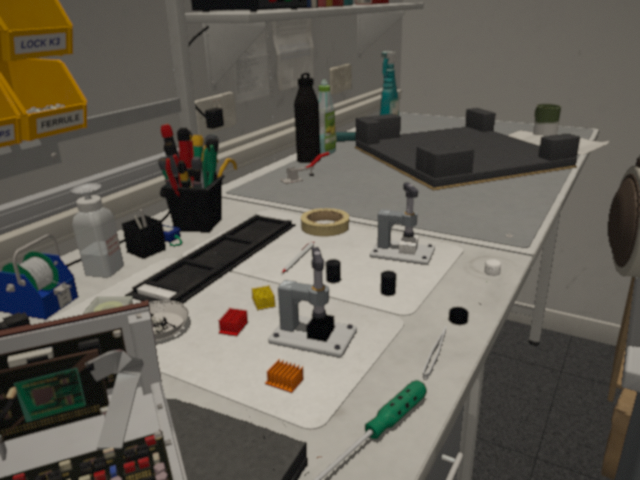

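Two clamps could be meant. The one at top (252,245) / side (315,315) has a black block under its pad. The one at top (422,245) / side (405,225) has a silver block. The orange, red and yellow finned blocks are look-alikes. The first fits the description, so I'll confirm it in one enlarged composite.

```bash
python3 - <<'E'
import cv2,numpy as np
t=cv2.imread("pics/top0.png");s=cv2.imread("pics/side0.png")
f=lambda im,x,y,w,h:cv2.resize(im[y:y+h,x:x+w],(400,300),interpolation=cv2.INTER_CUBIC)
cv2.imwrite("pics/c.png",np.vstack([np.hstack([f(t,212,215,80,60),f(t,382,215,80,60)]),np.hstack([f(s,250,240,160,120),f(s,340,170,120,90)])]))
E
```

```text
(no output)
```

View pics/c.png

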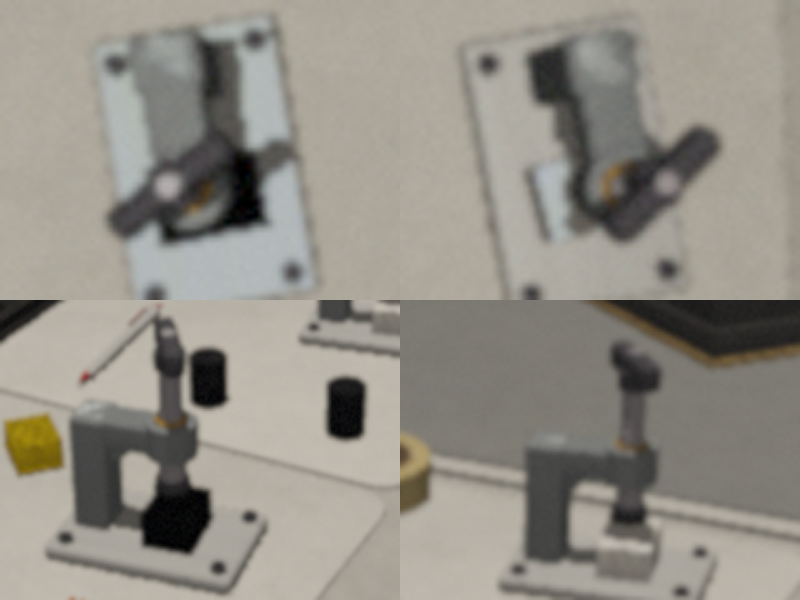

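The crop shows the black finned sink under the left clamp, whose bar centre is near top px (245.6,252). The right clamp holds the silver block. So the left clamp is the work clamp, and next I measure its bar.

```bash
cat > h.py <<'E'
import numpy as np,cv2
from workcell import bot
def ray(n,p):
    i=bot.camera_info(n);f=240/np.tan(np.radians(i["fovy"]/2))
    R,t=np.array(i["R"]),np.array(i["t"])
    return -R.T@t, R.T@np.array([(p[0]-i["cx"])/f,(p[1]-i["cy"])/f,1])
def plane(n,p,z):
    c,d=ray(n,p);return c+d*(z-c[2])/d[2]
def proj(n,X):
    i=bot.camera_info(n);f=240/np.tan(np.radians(i["fovy"]/2));c=np.array(i["R"])@X+i["t"]
    return c[:2]/c[2]*f+[i["cx"],i["cy"]]
E
python3 - <<'E'
from h import *
t=cv2.imread("pics/top0.png")
c=cv2.resize(t[235:270,228:265],None,fx=4,fy=4,interpolation=cv2.INTER_CUBIC)
h=cv2.cvtColor(c,cv2.COLOR_BGR2HSV);print(t[252,236:258].tolist())
g=c.max(2).astype(int);d=c.astype(int)
m=((g>45)&(g<100)&(d[...,2]-d[...,1]>=2)).astype(np.uint8)*255
m=cv2.morphologyEx(m,cv2.MORPH_OPEN,np.ones((9,9)))
m=cv2.morphologyEx(m,cv2.MORPH_CLOSE,np.ones((9,9)))
cs=sorted(cv2.findContours(m,0,2)[0],key=cv2.contourArea)[::-1]
for k in cs[:2]:
    r=cv2.minAreaRect(k);b=cv2.boxPoints(r)/4-.375+[228,235];print(r,b.mean(0))
    P=[plane("top",q,.135) for q in b];print(np.round(P,4))
# hand-read points
for p in [(245.6,252.2),(234.8,260.2),(257,243.5)]:print(plane("top",p,.135))
X=plane("top",(245.6,252.2),.135);print(proj("side",X))
cv2.imwrite("pics/m.png",np.hstack([cv2.resize(c,None,fx=2.5,fy=2.5),cv2.cvtColor(cv2.resize(m,None,fx=2.5,fy=2.5),8)]))
s=cv2.imread("pics/side0.png")[235:290,290:345];cv2.imwrite("pics/s.png",cv2.resize(s,None,fx=10,fy=10,interpolation=cv2.INTER_CUBIC))
E
```

```text
[[179, 180, 174], [180, 180, 174], [168, 167, 161], [142, 141, 137], [104, 103, 102], [80, 81, 80], [96, 95, 99], [140, 141, 142], [166, 167, 171], [170, 171, 175], [166, 168, 172], [140, 141, 146], [97, 97, 99], [63, 64, 65], [40, 40, 43], [39, 39, 48], [33, 48, 56], [29, 54, 69], [51, 64, 72], [56, 63, 64], [60, 59, 58], [51, 55, 53]]
((98.1266860961914, 57.954750061035156), (35.37742233276367, 60.286014556884766), 6.911227226257324) [252.15667152 249.11368763]
[[0.5244 0.2796 0.135 ]
 [0.5494 0.2764 0.135 ]
 [0.5474 0.2618 0.135 ]
 [0.5224 0.265  0.135 ]]
((55.5, 82.0), (12.0, 9.0), 90.0) [241.5   255.125]
[[0.5287 0.2904 0.135 ]
 [0.5286 0.2866 0.135 ]
 [0.5236 0.2867 0.135 ]
 [0.5237 0.2904 0.135 ]]
[0.53090527 0.28167033 0.135     ]
[0.5178748  0.29973886 0.135     ]
[0.54513131 0.26253294 0.135     ]
[319.37280621 253.29291988]
```

View pics/m.png

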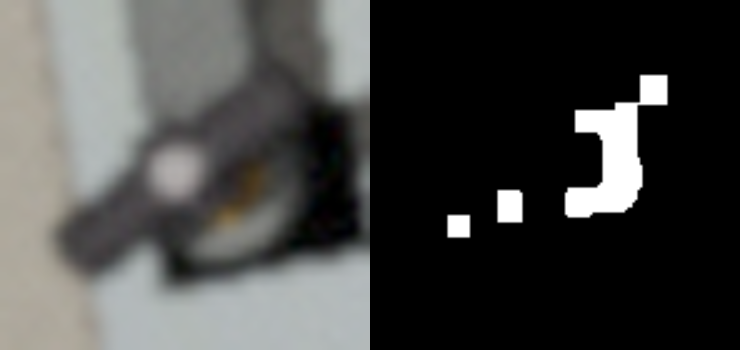

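View pics/s.png

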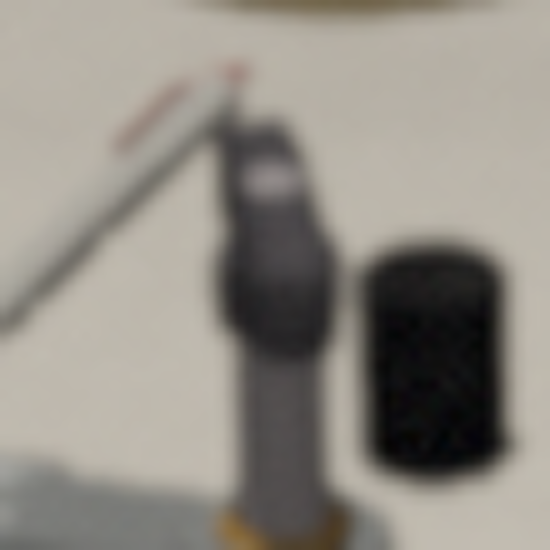

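```bash
python3 - <<'E'
from h import *
from scipy.optimize import least_squares
def dot(n,x,y,r=3):
    g=cv2.imread(f"pics/{n}0.png").min(2).astype(float)[y-r:y+r+1,x-r:x+r+1]
    w=np.clip(g-110,0,None); Y,X=np.mgrid[y-r:y+r+1,x-r:x+r+1]
    return np.array([(w*X).sum(),(w*Y).sum()])/w.sum()
a=dot("top",245,252);b=dot("side",317,253,2);print(a,b)
for z in(.133,.136):print(plane("top",a,z),plane("side",b,z))
s=least_squares(lambda X:np.r_[proj("top",X)-a,proj("side",X)-b],[.53,.28,.135]);X=s.x;print(X,s.fun)
# bar axis: dark band mid positions along scanlines perpendicular to a rough axis (lower-left, over bright plate; upper right over arm)
g=cv2.cvtColor(cv2.imread("pics/top0.png"),6).astype(np.float32)
e=np.array([.785,-.62]);nn=np.array([.62,.785])
for s0 in range(-14,15,2):
    v=[]
    for k in np.arange(-8,8.1,1):
        p=a+s0*e+k*nn;v.append(int(cv2.getRectSubPix(g,(1,1),tuple(map(float,p)))[0,0]))
    print(s0,v)
E
```

```text
[245.0525  251.69375] [316.94230769 252.46794872]
[0.53181366 0.28282204 0.133     ] [0.53731073 0.27721444 0.133     ]
[0.53174257 0.2824506  0.136     ] [0.53398143 0.28274778 0.136     ]
[0.53286428 0.28303592 0.1363008 ] [-0.3803789  -0.67050611  0.61165517  0.03823022]
-14 [168, 168, 167, 167, 161, 145, 128, 114, 107, 111, 121, 134, 152, 166, 175, 177, 180]
-12 [167, 167, 169, 163, 150, 109, 78, 67, 69, 68, 67, 92, 138, 172, 180, 182, 183]
-10 [164, 164, 159, 151, 134, 99, 69, 65, 70, 69, 65, 78, 125, 163, 179, 179, 178]
-8 [160, 163, 166, 170, 157, 123, 82, 72, 71, 70, 68, 83, 124, 157, 157, 143, 126]
-6 [173, 180, 181, 178, 160, 121, 79, 69, 72, 69, 63, 62, 75, 79, 68, 44, 38]
-4 [182, 181, 181, 175, 153, 108, 79, 75, 76, 76, 63, 51, 47, 48, 54, 61, 61]
-2 [181, 179, 170, 149, 122, 101, 106, 132, 140, 131, 105, 72, 52, 55, 68, 97, 114]
0 [178, 172, 162, 129, 96, 97, 140, 165, 171, 163, 136, 94, 69, 66, 78, 105, 129]
2 [141, 131, 119, 102, 82, 79, 104, 133, 145, 136, 103, 70, 54, 56, 68, 92, 115]
4 [122, 122, 117, 112, 104, 81, 71, 76, 85, 83, 67, 47, 43, 48, 54, 69, 94]
6 [126, 126, 124, 122, 110, 84, 68, 70, 73, 69, 62, 49, 43, 54, 62, 66, 79]
8 [127, 126, 127, 123, 112, 88, 67, 68, 72, 71, 63, 55, 45, 52, 60, 62, 66]
10 [126, 128, 129, 125, 115, 93, 70, 69, 71, 71, 65, 52, 45, 46, 46, 41, 32]
12 [127, 126, 125, 119, 102, 79, 69, 70, 73, 73, 65, 51, 37, 23, 17, 14, 10]
14 [115, 103, 94, 79, 71, 64, 60, 60, 62, 58, 51, 38, 21, 5, 2, 1, 4]
```

Emit:
play_rows(
  increments=[
    {"slide": [29, -34, 0], "angular": [0, 0, 0], "claw": 1},
    {"slide": [29, -34, 0], "angular": [0, 0, 0], "claw": 1},
    {"slide": [29, -34, 0], "angular": [0, 0, 0], "claw": 1},
    {"slide": [29, -34, 0], "angular": [0, 0, 0], "claw": 1},
    {"slide": [29, -34, 0], "angular": [0, 0, 0], "claw": 1},
    {"slide": [29, -34, 0], "angular": [0, 0, 0], "claw": 1},
    {"slide": [29, -34, 0], "angular": [0, 0, 0], "claw": 1},
    {"slide": [29, -34, 0], "angular": [0, 0, 0], "claw": 1},
  ],
)

```text
time: 0.9
ee_pos: [0.2956, -0.2077, 0.2502]
tcp_rot: [180.0, -0.0, 14.8]
wrist_force: [1.6, -0.5, 0.2]
opening: 0.0853
grasp_force: 0.0
```

Emit:
play_rows(
  increments=[
    {"slide": [29, -34, 0], "angular": [0, 0, 0], "claw": 1},
    {"slide": [29, -34, 0], "angular": [0, 0, 0], "claw": 1},
    {"slide": [29, -34, 0], "angular": [0, 0, 0], "claw": 1},
    {"slide": [29, -34, 0], "angular": [0, 0, 0], "claw": 1},
    {"slide": [29, -34, 0], "angular": [0, 0, 0], "claw": 1},
    {"slide": [29, -34, 0], "angular": [0, 0, 0], "claw": 1},
    {"slide": [29, -34, 0], "angular": [0, 0, 0], "claw": 1},
    {"slide": [29, -34, 0], "angular": [0, 0, 0], "claw": 1},
  ],
)

```text
time: 1.7
ee_pos: [0.4504, 0.115, 0.2501]
tcp_rot: [180.0, 0.0, 14.9]
wrist_force: [0.7, -1.1, 0.4]
opening: 0.0855
grasp_force: 0.0
```

```bash
python3 -c "
from workcell import bot
o=bot.get_obs();print(o)"
```

```text
{'time': 1.7, 'q': array([ 1.43230416e+01, -6.63207373e+00, -1.41728028e+00,  9.52173702e+01,
       -5.10463881e-03,  1.79466451e+02]), 'qd': array([44.4321722 , 37.07437113, 32.63653523, -4.63329701, -0.09321796,
       44.40173163]), 'joint_efforts': array([ -4.02516782, -44.73386765,  42.17151403,   0.56011889,
         0.18710523,  -1.16337921]), 'ee_pos': array([0.4503915 , 0.11497181, 0.25009297]), 'tcp_rot': array([1.79994920e+02, 2.62421088e-03, 1.48565903e+01]), 'wrist_force': array([ 0.68318263, -1.10136597,  0.42098397]), 'torque': array([-0.02010711,  0.01159629, -0.01126536]), 'grasp_force': 0.0, 'opening': 0.0855409885954152}
```

Emit:
play_rows(
  increments=[
    {"slide": [0, 0, 0], "angular": [0, 0, -8], "claw": 1},
    {"slide": [0, 0, 0], "angular": [0, 0, -8], "claw": 1},
    {"slide": [0, 0, 0], "angular": [0, 0, -8], "claw": 1},
    {"slide": [0, 0, 0], "angular": [0, 0, -8], "claw": 1},
    {"slide": [0, 0, 0], "angular": [0, 0, -8], "claw": 1},
    {"slide": [0, 0, 0], "angular": [0, 0, -8], "claw": 1},
    {"slide": [0, 0, 0], "angular": [0, 0, -8], "claw": 1},
    {"slide": [0, 0, 0], "angular": [0, 0, -8], "claw": 1},
  ],
)

```text
time: 2.5
ee_pos: [0.45, 0.1129, 0.25]
tcp_rot: [-180.0, 0.0, 79.2]
wrist_force: [-0.7, -0.2, 0.1]
opening: 0.0854
grasp_force: 0.0
```

Emit:
play_rows(
  increments=[
    {"slide": [0, 0, 0], "angular": [0, 0, -8], "claw": 0.3},
    {"slide": [0, 0, 0], "angular": [0, 0, -8], "claw": 0.3},
    {"slide": [0, 0, 0], "angular": [0, 0, -8], "claw": 0.3},
    {"slide": [0, 0, 0], "angular": [0, 0, -8], "claw": 0.3},
    {"slide": [0, 0, 0], "angular": [0, 0, -8], "claw": 0.3},
    {"slide": [0, 0, 0], "angular": [0, 0, -8], "claw": 0.3},
    {"slide": [0, 0, 0], "angular": [0, 0, 0], "claw": 0.3},
    {"slide": [0, 0, 0], "angular": [0, 0, 0], "claw": 0.3},
  ],
)

```text
time: 3.3
ee_pos: [0.45, 0.1129, 0.2501]
tcp_rot: [-180.0, -0.0, 126.6]
wrist_force: [0.1, 0.4, -0.1]
opening: 0.0553
grasp_force: 0.0
```

```bash
cat > go.py <<'E'
from h import *
import sys
from scipy.spatial.transform import Rotation as Ro
def go(T):
    o=bot.get_obs();R=Ro.from_euler("xyz",o["tcp_rot"],degrees=True)
    print(o["time"],o["ee_pos"],o["tcp_rot"],o["q"].round(1),o["opening"],"slide mm",1000*R.inv().apply(np.array(T)-o["ee_pos"]))
    print("F",o["wrist_force"],"M",o["torque"],o["grasp_force"])
go([float(v) for v in sys.argv[1:]])
E
python3 go.py .532 .2828 .18
```

```text
3.3 [0.45002496 0.11291504 0.25009865] [-1.79980995e+02 -7.08476817e-03  1.26588945e+02] [14.1 -6.7 -1.5 95.2 -0.  67.5] 0.05533242326483325 slide mm [ 87.53462835 167.10698975  70.05404626]
F [ 0.08572877  0.40348517 -0.10405385] M [-0.02889085  0.04234798  0.02259255] 0.0
```

Emit:
play_rows(
  increments=[
    {"slide": [17.5, 33.4, 0], "angular": [0, 0, -0.7], "claw": 0.1},
    {"slide": [17.5, 33.4, 0], "angular": [0, 0, 0], "claw": 0.1},
    {"slide": [17.5, 33.4, 20], "angular": [0, 0, 0], "claw": 0.1},
    {"slide": [17.5, 33.4, 25], "angular": [0, 0, 0], "claw": 0.1},
    {"slide": [17.5, 33.4, 25], "angular": [0, 0, 0], "claw": 0.1},
    {"slide": [0, 0, 0], "angular": [0, 0, 0], "claw": 0.1},
    {"slide": [0, 0, 0], "angular": [0, 0, 0], "claw": 0.1},
  ],
)

```text
time: 4.0
ee_pos: [0.5292, 0.2842, 0.1789]
tcp_rot: [-179.8, -0.0, 127.4]
wrist_force: [-0.6, -0.8, -0.4]
opening: 0.0467
grasp_force: 0.0
```

```bash
python3 go.py .532 .2828 .138; python3 - <<'E'
from h import *
s=bot.camera("side")[:,:,::-1];t=bot.camera("top")[:,:,::-1]
f=lambda im,x,y:cv2.resize(im[y:y+120,x:x+80],(400,600),interpolation=cv2.INTER_CUBIC)
cv2.imwrite("pics/d.png",np.hstack([f(s,277,180),f(t,205,190)]))
E
```

```text
4.0 [0.52919348 0.28419422 0.17892945] [-1.79841447e+02 -1.96162685e-02  1.27436559e+02] [28.2 11.3  9.2 88.1 -0.  80.8] 0.046679240162394456 slide mm [-2.8270998   1.49418388 40.92450603]
F [-0.5514148  -0.7502631  -0.36270906] M [-0.03467784 -0.01278982  0.02744833] 0.0
```

View pics/d.png

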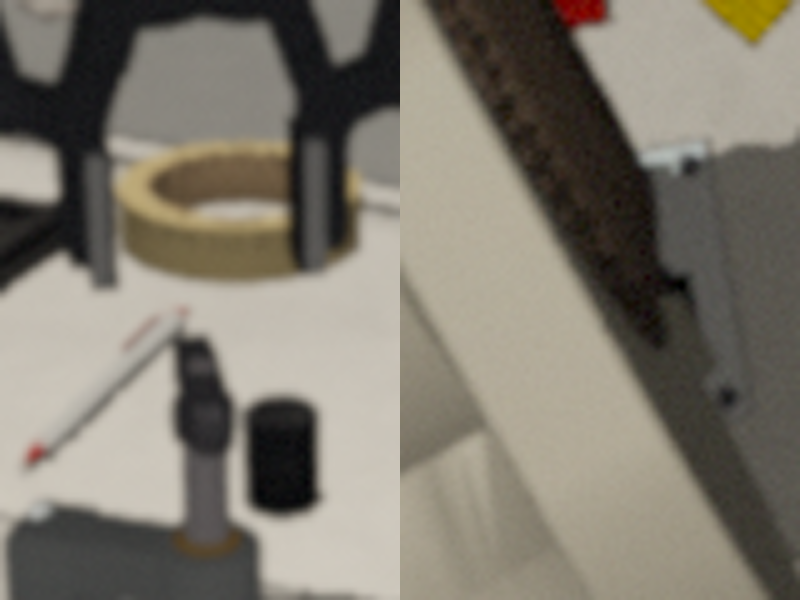

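The side crop shows the open fingers centred over the bar (pads at x≈113 and 300, bar at ≈200), with the tips clear above it. I'll correct the small offset and go down.

Emit:
play_rows(
  increments=[
    {"slide": [-2.8, 1.5, 10], "angular": [0, 0, 0], "claw": 0.1},
    {"slide": [0, 0, 15], "angular": [0, 0, 0], "claw": 0.1},
    {"slide": [0, 0, 15], "angular": [0, 0, 0], "claw": 0.1},
    {"slide": [0, 0, 0], "angular": [0, 0, 0], "claw": -0.3},
    {"slide": [0, 0, 0], "angular": [0, 0, 0], "claw": -0.4},
    {"slide": [0, 0, 0], "angular": [0, 0, 0], "claw": -0.4},
  ],
  squeeze=30,
)

```text
time: 4.7
ee_pos: [0.5327, 0.2826, 0.1408]
tcp_rot: [180.0, 0.0, 127.5]
wrist_force: [-0.5, -0.1, 0.5]
opening: 0.0256
grasp_force: 0.0
```

```bash
python3 go.py .532 .2828 .138
```

```text
4.7 [0.53267452 0.28258976 0.14077281] [1.79964477e+02 6.01014229e-03 1.27520851e+02] [27.9 11.4  5.1 83.7 -0.  80.4] 0.025630934474313152 slide mm [ 0.57785467 -0.40866017  2.77249216]
F [-0.53255678 -0.09729181  0.52069837] M [-0.02945347 -0.00618584  0.04547401] 0.0
```

Emit:
play_rows(
  increments=[
    {"slide": [0.5, -0.4, 2.5], "angular": [0, 0, 0], "claw": -0.5},
    {"slide": [0, 0, 0], "angular": [0, 0, 0], "claw": -0.6},
    {"slide": [0, 0, 0], "angular": [0, 0, 0], "claw": -0.7},
    {"slide": [0, 0, 0], "angular": [0, 0, 0], "claw": -0.8},
    {"slide": [0, 0, 0], "angular": [0, 0, 0], "claw": -1},
    {"slide": [0, 0, 0], "angular": [0, 0, 0], "claw": -1},
    {"slide": [0, 0, 0], "angular": [0, 0, 0], "claw": -1},
  ],
  squeeze=30,
)

```text
time: 5.4
ee_pos: [0.5318, 0.2827, 0.1381]
tcp_rot: [180.0, -0.0, 127.5]
wrist_force: [-4.0, -2.4, 4.9]
opening: 0.0158
grasp_force: 29.4
```

```bash
python3 go.py .532 .2828 .138
```

```text
5.4 [0.53181762 0.28267309 0.1381275 ] [ 1.79998402e+02 -9.75115416e-04  1.27529188e+02] [28.  11.4  4.8 83.4  0.  80.5] 0.015779689583731216 slide mm [-0.0104538   0.22193961  0.12750794]
F [-3.95647431 -2.44155682  4.90044418] M [-0.51385335  0.75961044 -0.01094528] 29.373677372932434
```

Opening is 15.8 mm with a 5 N lift, so the tips probably touch the hub. I'll open, raise a few mm and close again.

Emit:
play_rows(
  increments=[
    {"slide": [0, 0, 0], "angular": [0, 0, 0], "claw": -0.4},
    {"slide": [0, 0, 0], "angular": [0, 0, 0], "claw": -0.4},
    {"slide": [0, -0.5, -4], "angular": [0, 0, 0], "claw": -0.4},
    {"slide": [0, 0, 0], "angular": [0, 0, 0], "claw": -0.7},
    {"slide": [0, 0, 0], "angular": [0, 0, 0], "claw": -0.8},
    {"slide": [0, 0, 0], "angular": [0, 0, 0], "claw": -1},
    {"slide": [0, 0, 0], "angular": [0, 0, 0], "claw": -1},
    {"slide": [0, 0, 0], "angular": [0, 0, 0], "claw": -1},
  ],
  squeeze=30,
)

```text
time: 6.2
ee_pos: [0.5317, 0.2825, 0.1423]
tcp_rot: [179.9, 0.0, 127.5]
wrist_force: [-0.8, -0.2, 5.3]
opening: 0.0148
grasp_force: 29.4
```

```bash
python3 go.py .532 .2828 .138
```

```text
6.2 [0.53172926 0.28252625 0.14234203] [1.79943099e+02 7.95979471e-03 1.27526608e+02] [28.  11.3  5.1 83.8  0.  80.5] 0.014827740831776657 slide mm [0.05278729 0.37715285 4.34240272]
F [-0.83446499 -0.17599588  5.32432886] M [-0.06219381  0.10471493  0.01648586] 29.449160993099213
```

Emit:
play_rows(
  increments=[
    {"slide": [0, 0, 0], "angular": [0, 0, 0], "claw": -1},
    {"slide": [0, 0, 0.56], "angular": [0, 0, 4], "claw": -1},
    {"slide": [0, 0, 0.84], "angular": [0, 0, 6], "claw": -1},
    {"slide": [0, 0, 0.84], "angular": [0, 0, 6], "claw": -1},
    {"slide": [0, 0, 0.84], "angular": [0, 0, 6], "claw": -1},
    {"slide": [0, 0, 0.84], "angular": [0, 0, 6], "claw": -1},
    {"slide": [0, 0, 0.84], "angular": [0, 0, 6], "claw": -1},
    {"slide": [0, 0, 0.84], "angular": [0, 0, 6], "claw": -1},
  ],
  squeeze=60,
)

```text
time: 7.0
ee_pos: [0.5316, 0.2825, 0.137]
tcp_rot: [179.9, -0.0, 87.3]
wrist_force: [-1.6, -1.3, 8.0]
opening: 0.0123
grasp_force: 58.7
```

```bash
python3 go.py .532 .2828 .138
```

```text
7.0 [0.53162427 0.28250411 0.13703624] [ 1.79949273e+02 -3.43336679e-02  8.72914389e+01] [ 28.   11.3   4.6  83.2   0.  120.7] 0.01229727937717517 slide mm [ 0.31389698  0.36217619 -0.96325582]
F [-1.56350544 -1.2769276   7.99640409] M [-0.26057636  0.4641777   0.19630446] 58.73765766620636
```

Torque is 0.20 N·m, which matches the thread friction, so it is turning. I'll carry on toward the stop.

Emit:
play_rows(
  increments=[
    {"slide": [0, 0, 0.84], "angular": [0, 0, 6], "claw": -1},
    {"slide": [0, 0, 0.84], "angular": [0, 0, 6], "claw": -1},
    {"slide": [0, 0, 0.7], "angular": [0, 0, 5], "claw": -1},
    {"slide": [0, 0, 0.56], "angular": [0, 0, 4], "claw": -1},
    {"slide": [0, 0, 0], "angular": [0, 0, 0], "claw": -1},
  ],
)

```text
time: 7.5
ee_pos: [0.5316, 0.2825, 0.1341]
tcp_rot: [180.0, -0.1, 66.4]
wrist_force: [-1.8, -0.7, 7.4]
opening: 0.0123
grasp_force: 58.8
```

```bash
python3 go.py .532 .2828 .138
```

```text
7.5 [0.53156309 0.28254204 0.13413167] [ 1.79971390e+02 -5.17670302e-02  6.63979768e+01] [ 28.   11.3   4.3  82.9   0.  141.6] 0.012277847132824283 slide mm [ 0.41480621  0.299014   -3.86780327]
F [-1.77519431 -0.66595372  7.37587616] M [-0.20160574  0.47191218  0.02496587] 58.828314542770386
```

Emit:
play_rows(
  increments=[
    {"slide": [0, 0, 0.42], "angular": [0, 0, 3], "claw": -1},
    {"slide": [0, 0, 0], "angular": [0, 0, 0], "claw": -1},
  ],
)

```text
time: 7.7
ee_pos: [0.5316, 0.2826, 0.1337]
tcp_rot: [180.0, -0.1, 63.4]
wrist_force: [-2.5, -1.9, 7.3]
opening: 0.0124
grasp_force: 58.8
```

```bash
python3 go.py .532 .2828 .138
```

```text
7.7 [0.53155358 0.28255133 0.13372385] [ 1.79976111e+02 -5.30402366e-02  6.34408443e+01] [ 28.   11.3   4.2  82.9   0.  144.5] 0.012355105863648477 slide mm [ 0.42599412  0.28990833 -4.27563284]
F [-2.54963515 -1.94655473  7.27481512] M [-0.18179733  0.49391681  0.04422091] 58.845834732055664
```

Emit:
play_rows(
  increments=[
    {"slide": [0, 0, 0.42], "angular": [0, 0, 3], "claw": -1},
    {"slide": [0, 0, 0.42], "angular": [0, 0, 3], "claw": -1},
    {"slide": [0, 0, 0], "angular": [0, 0, 0], "claw": -1},
  ],
)

```text
time: 8.0
ee_pos: [0.5316, 0.2826, 0.1331]
tcp_rot: [180.0, -0.1, 57.4]
wrist_force: [-2.6, -1.3, 9.0]
opening: 0.0123
grasp_force: 59.1
```

```bash
python3 go.py .532 .2828 .138
```

```text
8.0 [0.5315538  0.28257705 0.13307453] [ 1.79976815e+02 -6.34142807e-02  5.74441319e+01] [ 28.   11.3   4.2  82.8   0.  150.5] 0.012325931689113211 slide mm [ 0.43347703  0.25810478 -4.92488913]
F [-2.55725215 -1.32351689  9.00896826] M [-0.21172307  0.63591151  0.15703728] 59.098679423332214
```

Emit:
play_rows(
  increments=[
    {"slide": [0, 0, 0.42], "angular": [0, 0, 3], "claw": -1},
    {"slide": [0, 0, 0], "angular": [0, 0, 0], "claw": -1},
  ],
)

```text
time: 8.2
ee_pos: [0.5316, 0.2826, 0.133]
tcp_rot: [180.0, -0.1, 54.5]
wrist_force: [-4.4, -1.7, 11.9]
opening: 0.0121
grasp_force: 61.9
```

```bash
python3 go.py .532 .2828 .138
```

```text
8.2 [0.53155298 0.28257467 0.1329729 ] [ 1.79969146e+02 -7.55943648e-02  5.44713216e+01] [ 28.   11.3   4.1  82.8   0.  153.5] 0.012080895804751838 slide mm [ 0.44978558  0.23556216 -5.02638192]
F [-4.44182447 -1.69603212 11.91810116] M [-0.29121099  0.73806609  0.41011634] 61.862701490172185
```

Torque jumps and the z motion stalls, so it is at the stop. I'll give one small confirming nudge.

Emit:
play_rows(
  increments=[
    {"slide": [0, 0, 0], "angular": [0, 0, 3], "claw": -1},
    {"slide": [0, 0, 0], "angular": [0, 0, 0], "claw": -1},
  ],
)

```text
time: 8.4
ee_pos: [0.5315, 0.2826, 0.1329]
tcp_rot: [180.0, -0.1, 51.5]
wrist_force: [-4.2, -1.8, 11.7]
opening: 0.0121
grasp_force: 70.8
```

```bash
python3 go.py .532 .2828 .138
```

```text
8.4 [0.5315443  0.28258125 0.13290543] [ 1.79969658e+02 -7.18181683e-02  5.15131447e+01] [ 28.   11.3   4.1  82.8   0.  156.5] 0.01213663601098238 slide mm [ 0.46121087  0.22325581 -5.09387924]
F [-4.19783158 -1.76337585 11.66352588] M [-0.35647711  0.68694435  0.89143727] 70.81016979936976
```

The torque of 0.89 N·m confirms a firm stop. Now I release and rise straight up.

Emit:
play_rows(
  increments=[
    {"slide": [0, 0, 0], "angular": [0, 0, 0], "claw": -0.2},
    {"slide": [0, 0, 0], "angular": [0, 0, 0], "claw": 0.1},
    {"slide": [0, 0, 0], "angular": [0, 0, 0], "claw": 0.1},
    {"slide": [0, 0, -10], "angular": [0, 0, 0], "claw": 0.1},
    {"slide": [0, 0, -30], "angular": [0, 0, 0], "claw": 0.1},
    {"slide": [0, 0, -40], "angular": [0, 0, 0], "claw": 0.1},
    {"slide": [0, 0, -40], "angular": [0, 0, 0], "claw": 0.1},
  ],
)

```text
time: 9.1
ee_pos: [0.5311, 0.2822, 0.2532]
tcp_rot: [-180.0, 0.0, 51.5]
wrist_force: [0.8, -0.4, 0.6]
opening: 0.0467
grasp_force: 0.0
```

Emit:
play_rows(
  increments=[
    {"slide": [-40, 0, 0], "angular": [0, 0, 0], "claw": 0.1},
    {"slide": [-40, 0, 0], "angular": [0, 0, 0], "claw": 0.1},
    {"slide": [-40, 0, 0], "angular": [0, 0, 0], "claw": 0.1},
    {"slide": [-40, 0, 0], "angular": [0, 0, 0], "claw": 0.1},
    {"slide": [-40, 0, 0], "angular": [0, 0, 0], "claw": 0.1},
    {"slide": [0, 0, 0], "angular": [0, 0, 0], "claw": 0.1},
  ],
)

```text
time: 9.7
ee_pos: [0.4049, 0.1234, 0.2533]
tcp_rot: [179.9, -0.1, 51.4]
wrist_force: [0.3, 0.1, 0.2]
opening: 0.0467
grasp_force: 0.0
```

```bash
python3 go.py .532 .2828 .138; python3 - <<'E'
from h import *
s=bot.camera("side")[:,:,::-1];t=bot.camera("top")[:,:,::-1]
f=lambda im,x,y:cv2.resize(im[y:y+120,x:x+80],(400,600),interpolation=cv2.INTER_CUBIC)
cv2.imwrite("pics/e.png",np.hstack([f(s,277,240),f(t,205,190)]))
E
```

```text
9.7 [0.40492115 0.12344517 0.25330065] [ 1.79921320e+02 -6.38862831e-02  5.14132101e+01] [ 17.  -12.2  -5.9  96.2  -0.  145.6] 0.04672849893429834 slide mm [203.69228748  -0.21515605 115.52765876]
F [0.27264224 0.07694714 0.16361277] M [-0.00085675 -0.13743554 -0.00265659] 0.0
```

View pics/e.png

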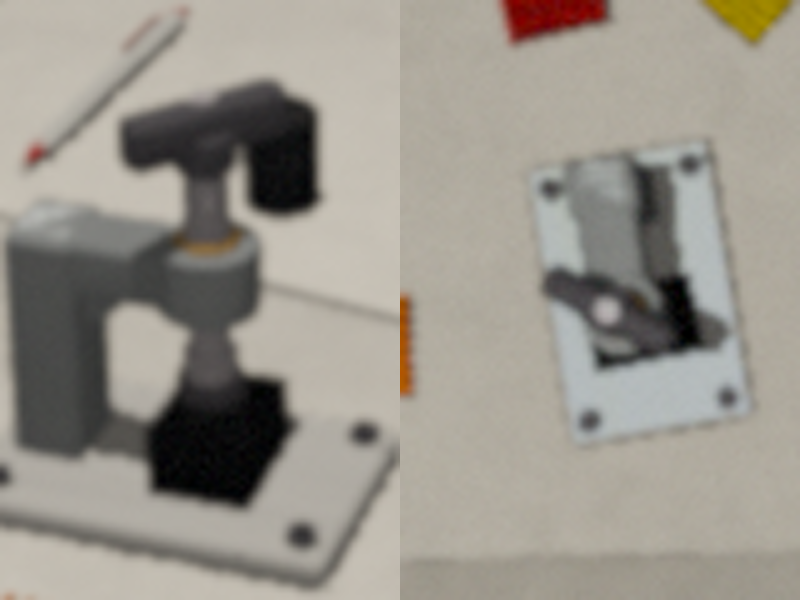

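The picture shows the bar turned by about 65° (top crop, centre (605,310)), the screw down and the pad on the black sink. The gripper is well clear.

```bash
python3 -c "
from workcell import bot
print(bot.job_done())"
```

```text
the job is handed in; nothing more can be done
None
```

The heat sink is clamped: I turned the tee handle clockwise to its firm stop (torque rose to 0.89 N·m), the last picture shows the pad down on the sink, and I let go, left the other clamp alone and handed the job in at about 10 s.

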